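Slide a panel blank out over the end of the red board

TASK

With the fingertips, push the aluminium panel blank along the red board until its whole yellow end band sticks out past the board's end, right across the panel's width, while the blue line behind the band stays over the board. Leave the panel lying flat on the board there; never lift it, and do not disturb the heat sink, reel, jar or blue control box.

Things in the scene. Friction and masses are not known exactly. Their poses are not given: they have to be found in the camera images.
- board: red board, the ledge: a fixed level slab 240 mm (its x) by 340 mm (its y) by 12 mm on four 48 mm black feet. Origin on the bench under its centre, z up; its top is 60 mm above the bench. The end that the panel must stick out over is its +y end, 170 mm from the origin. It stands anywhere in front of the robot, turned up to 0.35 rad.
- board_end (a point): point on the top edge of the board's +y end, on the panel's lane, 45 mm to the -x side of the board's middle; axes as the board's. The board ends at y = 0 of this frame, beyond it (+y) is air.
- panel: loose aluminium panel blank, 100 mm (its x) by 160 mm (its y) by 6 mm thick, 0.2 to 0.35 kg, flat on the board. Origin at the centre of its underside, z up. Its +y end carries the yellow band (30 mm, y = 50 to 80 mm), then 25 mm of bare metal, then a blue line 6 mm wide (y = 19 to 25 mm); the rest is bare. At first it lies wholly on the board, 20 to 105 mm short of the end and turned up to 0.15 rad from the board's y. It slides with friction and stops when the push stops.
- tail (a point): middle of the panel's plain -y end face, 3 mm above its underside: the face to push on
- yellow_near (a point): inner border of the yellow band at the panel's -x side edge (underside)
- yellow_far (a point): inner border of the yellow band at the panel's +x side edge (underside)
- blue_near (a point): border of the blue line that faces the yellow band, at the panel's -x side edge (underside)
- blue_far (a point): border of the blue line that faces the yellow band, at the panel's +x side edge (underside)
- heatsink: loose black finned heat sink, 40 x 40 x 30 mm, standing on the board beside the panel (board's +x side); origin at the centre of its underside; leave alone
- reel: loose green reel, 40 mm across and 30 mm high, standing on the board beside the panel (board's +x side); origin at the centre of its underside; leave alone
- jar: loose glass screw jar with an orange cap, 48 mm across and 60 mm high, on the bench beyond the board's +y end; origin at the centre of its underside; leave alone
- controlbox: loose blue control box, 70 x 50 x 28 mm with a 10 mm black knob on top, on the bench beyond the board's -y end; origin at the centre of its underside; leave alone
Things that resemble listed ones, but are neither listed nor needed, are in the scene too. What is meant by the panel is not black, and is the smaller of those in its own colour.

How it is judged:
At the end, for the whole second after the job is handed in: All of the yellow band is past the board's end and the blue line is still over the board, right across the width (overhang 30 to 55 mm, 1 mm allowed); the panel lies flat (0.05 rad, 3 mm), at rest, within the board's long sides (5 mm allowed); each bystander is within 15 mm of its start (y of each of yellow_near, yellow_far in the frame of board_end above -0.001 m and y of each of blue_near, blue_far in the frame of board_end below 0.001 m and z of panel in the frame of board between 0.057 and 0.063 m and angle between panel's own z axis and vertical below 0.05 rad and x of blue_near in the frame of board above -0.125 m and x of blue_far in the frame of board below 0.125 m and linear speed of panel below 0.01 m/s and distance of each of heatsink, reel, jar, controlbox from where it was at the start of the episode below 0.015 m); the robot touches nothing.
It fails at once if the panel is lifted more than 8 mm off the board (z of panel in the frame of board above 0.068 m).
It fails at once if the panel drops off the board (z of panel in the frame of board below 0.045 m).
It fails at once if the panel is tipped by more than 0.15 rad (angle between panel's own z axis and vertical above 0.15 rad).
It fails at once if the heat sink, reel, jar or control box is moved by more than 15 mm (distance of any of heatsink, reel, jar, controlbox from where it was at the start of the episode above 0.015 m).
It also fails if it takes over 35 s, if anything falls off the work surface, if the arm or the gripper's body presses on something with over 40 N, if the wrist force passes 120 N, or if a joint passes its speed limit or range.

ROBOT

A 6-joint arm with a two-finger parallel gripper is mounted at the origin on the work surface. World frame = base frame: x ahead of the robot, y to its left, z up, the work surface at z = 0. Lengths are in m, angles in rad, forces in N, time in s.
With the tool pointing down it reaches from about 0.35 to 0.975 m from the base axis. Payload 4.9 kg.
Tool frame: the origin (TCP) lies between the finger pads; the fingertips stand 11 mm ahead of it and the grasp point (between the pads) lies 8 mm behind it; z points along the fingers, x is the direction in which the jaws open and shut, and the axes are right-handed (so a half turn about z gives the same grasp; the last joint's range is limited). The gripper opens to 85 mm and grips with 20 to 120 N. Pads are 22 mm wide; open, the fingers measure 114 mm over their backs; the gripper's body (76 mm by 85 mm) begins 54 mm behind the grasp point. The pads swing forward as they close: fully open they stand 13 mm farther back than shut.
Start: joints at [-0.119, 0.053, 1.613, -0, 1.476, -0.119], TCP at [0.625, 0, 0.242] pointing down, gripper open.
Joint ranges: [-3.01, 3.01], [-1.01, 2.22], [0.06, 2.58], [-1.02, 4.17], [0.09, 2.62], [-3.14, 3.14]. Speed limits (rad/s): [2.57, 2.57, 3.14, 3.14, 3.14, 3.14].

INTERFACE

Orientations are given as a unit quaternion [x, y, z, w].
In Python, from cell import ctrl gives the robot as it stands.
- The arm moves only by the tool move_arm, never from a script. Its argument "commands" is a list of rows, each an object with "fingers": the opening, from -1 (shut) to 1 (fully open); "translation": the shift along the tool's x, y, z in mm, a list of three; "rotation": the turn, a rotation vector about the tool's x, y, z in degrees, a list of three. In form: [{"fingers": fingers, "translation": [x, y, z], "rotation": [wx, wy, wz]}, ...]. A call has 1 to 12 rows; each row shifts and turns the pose as measured when the row begins, along the tool's axes as they then stand; what a row does not reach is not made up. A row lasts 1/10 s, in which the tool goes at most 50 mm and 8.59 degrees, less where a joint would pass 70% of its speed; a pose out of reach is approached as far as the arm can. A call with a gripper value outside its range is refused whole. The fingers move at their own pace and stop on an object; "force" is the grip in N (left out, the last holds). Time passes only in rows, so rows that do not move let the fingers close. It gives the time, the measured TCP pose, the force and the opening at its end, in the units of the state.
- ctrl.observe(): the state, without advancing time (a new reading comes with each control period).
- ctrl.capture(name): name is "scene" or "side" or "wrist"; returns the picture (480x640x3 uint8, blue, green, red); there is no depth.
- ctrl.camera_params(name): a dict with "K" (3x3 intrinsics, pixels), "camera_from_world" (4x4, takes a point from world to camera coordinates). Camera axes: x right, y up, looking along -z (the intrinsics and any distortion apply to the point x, -y, -z); pixel columns grow to the right and rows downward; lengths in m; the calibration is good to about 2 mm. A picture is of the moment at which its call begins: read the wrist's pose just before it. camera_params takes no time and is no camera call; for the wrist camera it gives the pose at the moment of the call.
- ctrl.hand_in(): hands the job in, once; it reports no verdict.
The state is a dict: "t": time; "q": joint angles; "joint_velocities": joint speeds; "tau": joint torques, N m; "tool_pos": TCP position; "orientation": TCP orientation; "contact_force": force on the tool from outside, world axes, zero at the start; "moment": the same for the moment, N m; "finger_gap": finger opening in m.
Only numpy, scipy, OpenCV 4.12 (cv2) and the standard library are available. Lean on these libraries where they do the work, as an engineer would, in place of code of your own. Each camera call takes 0.05 s, during which the arm holds its last target. There are 200 camera calls.

## Working session

There is one attempt and no reset: what is moved stays moved. The work goes in short steps, Python scripts to look and compute and a tool call to move; the robot and the scene stay as the last step left them, time stands still between calls to the robot, and variables do not carry over. Pictures are saved under pics/ and viewed, about 8 in all and at most 12, crops included, and the job is handed in when it is done.

Besides the shell and the picture viewer there is one more tool, called after "Emit:" as name(argument=value, ...) on one line, values as JSON. move_arm: Moves the arm, as the interface text tells. Its arguments: {"type":"object","properties":{"commands":{"type":"array"},"force":{"type":"number"}},"required":["commands"]}

```bash
mkdir -p pics; ls; python3 - <<'E'
from cell import ctrl
import cv2,numpy as np
for n in("scene","side"):
    cv2.imwrite(f"pics/{n}0.png",ctrl.capture(n)); p=ctrl.camera_params(n); print(n,{k:np.round(v,4).tolist() if not isinstance(v,str) else v for k,v in p.items()})
print(ctrl.observe())
E
```

```text
pics
scene {'K': [[471.5113, 0.0, 309.5322], [0.0, 471.5113, 229.0008], [0.0, 0.0, 1.0]], 'camera_from_world': [[-0.7277, 0.6859, -0.0005, 0.3546], [-0.5768, -0.6116, 0.5415, 0.2718], [0.3711, 0.3943, 0.8407, -1.1032], [0.0, 0.0, 0.0, 1.0]]}
side {'K': [[549.0445, 0.0, 312.792], [0.0, 549.0445, 252.3031], [0.0, 0.0, 1.0]], 'camera_from_world': [[0.9929, -0.1189, -0.0082, -0.5108], [0.0803, 0.6163, 0.7834, -0.1243], [-0.0881, -0.7785, 0.6214, -0.9963], [0.0, 0.0, 0.0, 1.0]]}
{'t': 0.1, 'q': array([-1.19011808e-01,  5.32707603e-02,  1.61414432e+00, -1.30399928e-05,
        1.47598263e+00, -1.19005680e-01]), 'joint_velocities': array([ 0.0002208 , -0.00381222, -0.00395759, -0.00043207,  0.00061152,
       -0.0001901 ]), 'tau': array([ 6.14647306e-04, -3.94903493e+01, -3.71363103e+01, -4.52310599e-05,
        3.99340541e-03, -4.17574097e-05]), 'tool_pos': array([6.24466196e-01, 5.33562600e-05, 2.41205771e-01]), 'orientation': array([ 9.99999593e-01, -2.44108970e-06, -8.96913378e-04, -1.00710945e-04]), 'contact_force': array([-0.58333597, -0.61387586,  0.08782129]), 'moment': array([-0.02786627, -0.00052085, -0.04945296]), 'finger_gap': 0.08571053600280854}
```

View pics/scene0.png

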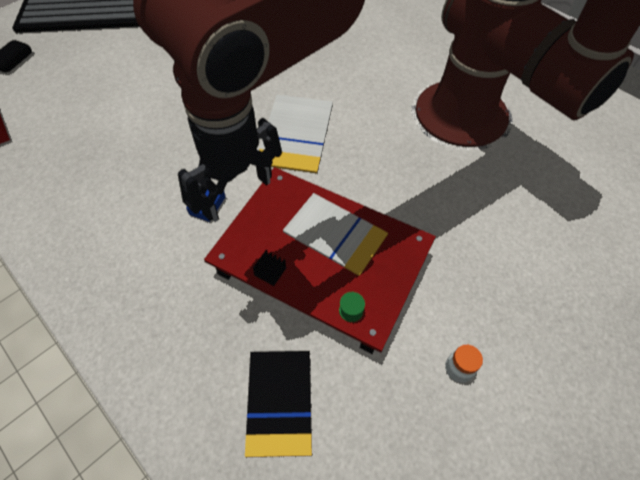

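View pics/side0.png

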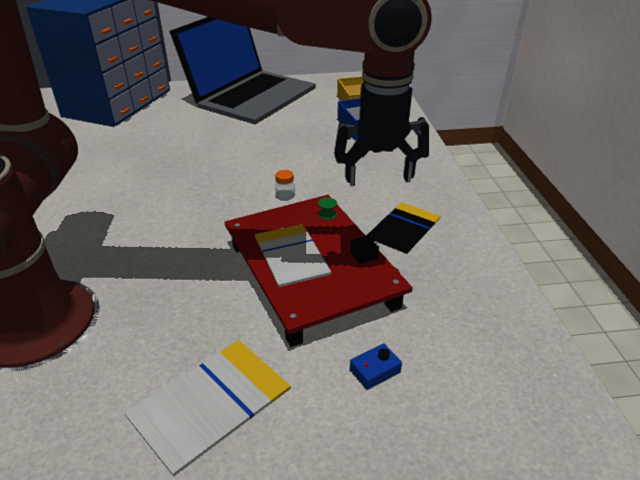

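The side and scene views both show the red board. There are three candidates for the panel:
- The bare panel on the board, at scene (335,233) and side (293,255). It is bare, the smaller of the two bare ones, and on the board, so it fits.
- A larger bare one on the bench, at scene (300,130).
- A black one, at scene (280,400).

I'll confirm this in enlarged crops.

```bash
python3 - <<'E'
import cv2
a=cv2.imread("pics/scene0.png")[160:355,200:440]; cv2.imwrite("pics/c1.png",cv2.resize(a,None,fx=3,fy=3,interpolation=cv2.INTER_CUBIC))
a=cv2.imread("pics/side0.png")[190:340,220:420]; cv2.imwrite("pics/c2.png",cv2.resize(a,None,fx=4,fy=4,interpolation=cv2.INTER_CUBIC))
E
```

```text
(no output)
```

View pics/c1.png

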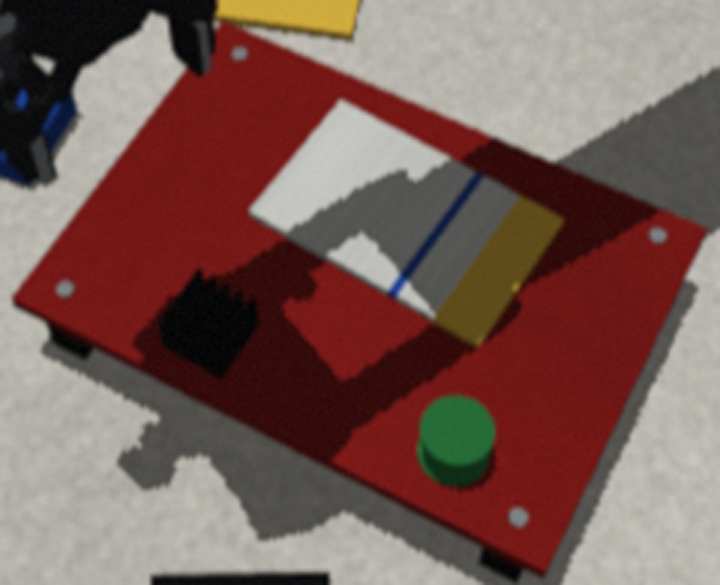

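View pics/c2.png

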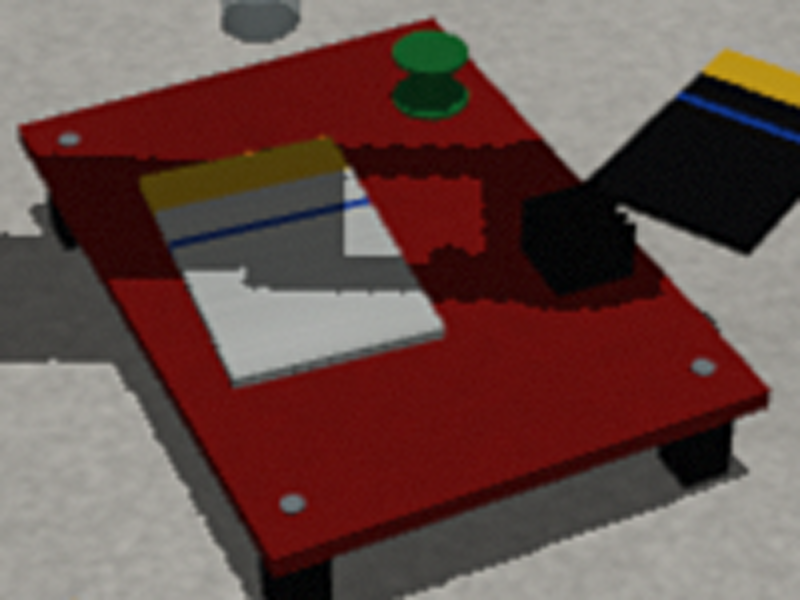

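```bash
cat > h.py <<'E'
import numpy as np
from scipy.optimize import least_squares
from cell import ctrl
P={n:ctrl.camera_params(n) for n in("scene","side")}
def proj(n,p,prm=None):
    d=prm or P[n]; T=d["camera_from_world"]; c=np.atleast_2d(p)@T[:3,:3].T+T[:3,3]
    c=c*[1,-1,-1]; u=c@d["K"].T; return u[:,:2]/u[:,2:]
def place(v,pts):
    c,s=np.cos(v[2]),np.sin(v[2]); pts=np.asarray(pts,float)
    return np.c_[v[0]+c*pts[:,0]-s*pts[:,1], v[1]+s*pts[:,0]+c*pts[:,1], pts[:,2]]
def fit(obs,v0):
    "obs: list of (cam, local pts, px)"
    r=least_squares(lambda v:np.concatenate([(proj(n,place(v,l))-np.array(p)).ravel() for n,l,p in obs]),v0)
    return r.x, np.sqrt(np.mean(r.fun**2))
def up(px,s,o): return (np.array(px)+.5)/s-.5+np.array(o)
def ray(n,px,z):
    return least_squares(lambda v:proj(n,[v[0],v[1],z])[0]-px,[.6,0]).x
E
cat > m.py <<'E'
from h import *
bl=[(-.12,.17,.06),(.12,.17,.06),(.12,-.17,.06),(-.12,-.17,.06)]
pl=[(-.05,.08,.066),(.05,.08,.066),(.05,-.08,.066),(-.05,-.08,.066)]
B=[("scene",bl,up([(708,228),(549,571),(15,299),(222,22)],3,(200,160))),("side",bl,up([(20,128),(433,19),(768,392),(273,560)],4,(220,190)))]
Q=[("scene",pl,up([(565,220),(482,347),(249,212),(340,99)],3,(200,160))),("side",pl,up([(140,180),(330,136),(444,331),(233,383)],4,(220,190)))]
for nm,O in(("board",B),("panel",Q)):
    for o in(O,O[:1],O[1:]): 
        v,e=fit(o,[.6,0,.3]); print(nm,v.round(4),round(e,2))
b=fit(B,[.6,0,.3])[0];p=fit(Q,[.6,0,.3])[0]
R=lambda a:np.array([[np.cos(a),-np.sin(a)],[np.sin(a),np.cos(a)]])
tb=lambda w:(np.array(w)-b[:2])@R(b[2])
print("panel in board",tb(p[:2]),p[2]-b[2])
print("tail",place(p,[(0,-.08,.063)]))
hs=up([(222,376),(161,345),(257,341)],3,(200,160))
for c in hs: print("hs",tb(ray("scene",c,.06)))
for c in up([(566,293),(633,272),(528,258)],4,(220,190)): print("hs side",tb(ray("side",c,.06)))
print("reel top",tb(ray("scene",up((457,430),3,(200,160)),.09)),tb(ray("side",up((430,51),4,(220,190)),.09)))
E
python3 m.py
```

```text
board [0.5175 0.0622 0.3176] 0.83
board [0.5168 0.063  0.3198] 0.51
board [0.5184 0.0601 0.3138] 0.65
panel [0.4794 0.0578 0.2273] 0.75
panel [0.4792 0.059  0.2291] 0.49
panel [0.4797 0.0546 0.225 ] 0.25
panel in board [-0.0375458   0.00770026] -0.09029421444870644
tail [[ 0.49746506 -0.02018297  0.063     ]]
hs [ 0.10384958 -0.03600656]
hs [ 0.10365657 -0.07661176]
hs [ 0.07533265 -0.02977289]
hs side [ 0.07047335 -0.0735059 ]
hs side [ 0.10648125 -0.07350777]
hs side [ 0.06687942 -0.04279094]
reel top [0.08344382 0.09827095] [0.08346298 0.09699239]
```

Emit:
move_arm(commands=[{"fingers": 0.2,"translation": [-36,20,0],"rotation": [0,0,0]},{"fingers": 0.2,"translation": [-36,20,0],"rotation": [0,0,0]},{"fingers": 0.2,"translation": [-37,20,0],"rotation": [0,0,0]},{"fingers": 0.2,"translation": [0,0,20],"rotation": [0,0,-6]},{"fingers": 0.2,"translation": [0,0,30],"rotation": [0,0,-6]},{"fingers": 0.2,"translation": [0,0,30],"rotation": [0,0,-6]},{"fingers": 0.2,"translation": [0,0,30],"rotation": [0,0,0]},{"fingers": 0.2,"translation": [0,0,0],"rotation": [0,0,0]}])

```text
t: 0.9
tool_pos: [0.509, -0.0618, 0.1246]
orientation: [0.987, 0.163, -0.003, -0.001]
contact_force: [-0.8, 0.6, 1.0]
finger_gap: 0.0512
```

```bash
cat >> m.py <<'E'
s=ctrl.observe(); from scipy.spatial.transform import Rotation as Ro
M=Ro.from_quat(s["orientation"]).as_matrix(); print("TCP world",s["tool_pos"].round(4),"in board",tb(s["tool_pos"][:2]).round(4),"yaw err deg",np.degrees(np.arctan2(M[1,0],M[0,0])-b[2]).round(2),"tilt z",M[:,2].round(4),"F",s["contact_force"].round(1),"gap",s["finger_gap"],"t",s["t"])
E
python3 m.py|tail -1; python3 - <<'E'
from cell import ctrl
import cv2
a=ctrl.capture("side")[150:350,220:420]; cv2.imwrite("pics/c3.png",cv2.resize(a,None,fx=3,fy=3,interpolation=cv2.INTER_CUBIC))
E
```

```text
TCP world [ 0.509  -0.0618  0.1246] in board [-0.0468 -0.1151] yaw err deg 0.56 tilt z [-5.6e-03  3.0e-04 -1.0e+00] F [-0.8  0.6  1. ] gap 0.051236296104050866 t 0.9
```

View pics/c3.png

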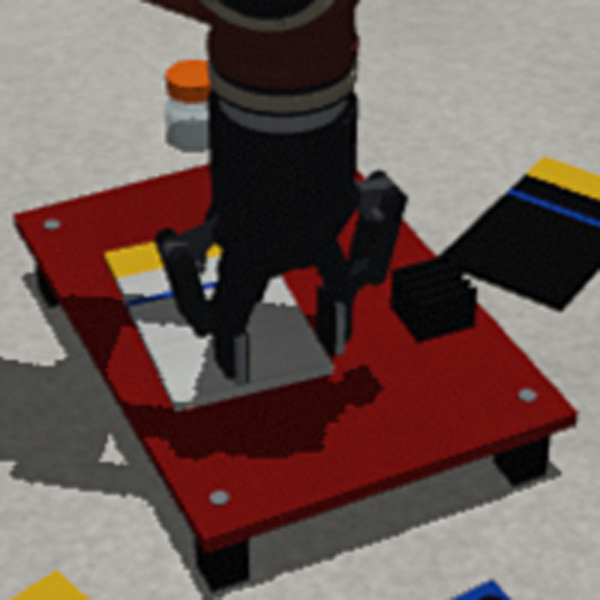

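The side view shows both fingertips, at crop (243,382) and (338,352), above and behind the panel's tail. Nothing is touching.

Emit:
move_arm(commands=[{"fingers": 0.2,"translation": [7,0,20],"rotation": [0,0,0]},{"fingers": 0.2,"translation": [0,0,20],"rotation": [0,0,0.5]},{"fingers": 0.2,"translation": [0,0,2],"rotation": [0,0,0]},{"fingers": 0.2,"translation": [0,0,0],"rotation": [0,0,0]}])

```text
t: 1.35
tool_pos: [0.5226, -0.061, 0.0923]
orientation: [0.987, 0.158, 0.004, 0.003]
contact_force: [-0.4, 0.3, -0.0]
finger_gap: 0.0511
```

```bash
python3 m.py|tail -1
```

```text
TCP world [ 0.5226 -0.061   0.0923] in board [-0.0337 -0.1186] yaw err deg 0.04 tilt z [ 0.0093 -0.0036 -0.9999] F [-0.4  0.3 -0. ] gap 0.05111016082288454 t 1.35
```

Emit:
move_arm(commands=[{"fingers": 0.2,"translation": [-3,0,8],"rotation": [0,0,0]},{"fingers": 0.2,"translation": [0,0,6],"rotation": [0,0,0]},{"fingers": 0.2,"translation": [0,0,0],"rotation": [0,0,0]},{"fingers": 0.2,"translation": [0,0,0],"rotation": [0,0,0]}])

```text
t: 1.75
tool_pos: [0.5224, -0.0629, 0.0821]
orientation: [0.987, 0.159, 0.008, 0.004]
contact_force: [-0.0, 0.9, -0.0]
finger_gap: 0.0512
```

```bash
python3 m.py|tail -1
```

```text
TCP world [ 0.5224 -0.0629  0.0821] in board [-0.0344 -0.1204] yaw err deg 0.05 tilt z [ 0.0165 -0.0056 -0.9998] F [-0.   0.9 -0. ] gap 0.051227833534451615 t 1.75
```

Emit:
move_arm(commands=[{"fingers": 0.2,"translation": [-3,0,3],"rotation": [0.6,-0.8,0]},{"fingers": 0.2,"translation": [0,0,3],"rotation": [0,0,0]},{"fingers": 0.2,"translation": [0,0,2],"rotation": [0,0,0]}])

```text
t: 2.05
tool_pos: [0.52, -0.0641, 0.0745]
orientation: [0.987, 0.158, 0.0, -0.0]
contact_force: [0.5, -0.7, -0.2]
finger_gap: 0.0517
```

```bash
python3 m.py|tail -1
```

```text
TCP world [ 0.52   -0.0641  0.0745] in board [-0.0371 -0.1208] yaw err deg 0.04 tilt z [ 2.e-04  0.e+00 -1.e+00] F [ 0.5 -0.7 -0.2] gap 0.05165467017955761 t 2.05
```

Emit:
move_arm(commands=[{"fingers": 0.2,"translation": [0,0,2],"rotation": [0,0,0]},{"fingers": 0.2,"translation": [0,0,1],"rotation": [0,0,0]}])

```text
t: 2.25
tool_pos: [0.5197, -0.0641, 0.0708]
orientation: [0.987, 0.158, -0.0, -0.0]
contact_force: [1.0, 0.6, -0.2]
finger_gap: 0.0513
```

Emit:
move_arm(commands=[{"fingers": 0.2,"translation": [0,0,1.5],"rotation": [0,0,0]},{"fingers": 0.2,"translation": [0,0,1],"rotation": [0,0,0]}])

```text
t: 2.45
tool_pos: [0.5197, -0.064, 0.0679]
orientation: [0.987, 0.158, -0.0, -0.0]
contact_force: [-0.2, -0.2, -0.2]
finger_gap: 0.0517
```

Emit:
move_arm(commands=[{"fingers": 0.2,"translation": [0,0,1],"rotation": [0,0,0]},{"fingers": 0.2,"translation": [0,0,0],"rotation": [0,0,0]}])

```text
t: 2.65
tool_pos: [0.52, -0.0641, 0.0681]
orientation: [0.987, 0.159, -0.0, -0.0]
contact_force: [-0.7, -0.5, 0.3]
finger_gap: 0.0515
```

Emit:
move_arm(commands=[{"fingers": 0.2,"translation": [0,0,1],"rotation": [0,0,0]},{"fingers": 0.2,"translation": [0,0,0],"rotation": [0,0,0]}])

```text
t: 2.85
tool_pos: [0.5205, -0.0642, 0.0678]
orientation: [0.987, 0.159, -0.0, -0.0]
contact_force: [-0.4, -0.3, -0.1]
finger_gap: 0.0513
```

Emit:
move_arm(commands=[{"fingers": 0.2,"translation": [0,0,1],"rotation": [0,0,0]},{"fingers": 0.2,"translation": [0,0,0],"rotation": [0,0,0]}])

```text
t: 3.05
tool_pos: [0.5208, -0.0642, 0.0679]
orientation: [0.987, 0.159, 0.0, 0.0]
contact_force: [0.8, 0.3, -1.3]
finger_gap: 0.0512
```

Emit:
move_arm(commands=[{"fingers": 0.2,"translation": [0,0,1.5],"rotation": [0,0,0]},{"fingers": 0.2,"translation": [0,0,1.5],"rotation": [0,0,0]}])

```text
t: 3.25
tool_pos: [0.5211, -0.0643, 0.0677]
orientation: [0.987, 0.159, -0.001, -0.0]
contact_force: [-7.0, 1.2, 12.5]
finger_gap: 0.0509
```

Emit:
move_arm(commands=[{"fingers": 0.2,"translation": [0,0,1.5],"rotation": [0,0,0]}])

```text
t: 3.35
tool_pos: [0.5211, -0.0643, 0.0677]
orientation: [0.987, 0.159, -0.001, -0.0]
contact_force: [-6.9, 1.1, 11.9]
finger_gap: 0.0508
```

Emit:
move_arm(commands=[{"fingers": 0.2,"translation": [0,0,-2],"rotation": [0,0,0]},{"fingers": 0.2,"translation": [0,-3,-1],"rotation": [0,0,0]},{"fingers": 0.2,"translation": [0,-5,0],"rotation": [0,0,0]},{"fingers": 0.2,"translation": [0,-5,0],"rotation": [0,0,0]}])

```text
t: 3.75
tool_pos: [0.5167, -0.0514, 0.0701]
orientation: [0.987, 0.158, -0.001, -0.0]
contact_force: [-0.3, 0.2, 0.3]
finger_gap: 0.0511
```

```bash
python3 m.py|tail -1
```

```text
TCP world [ 0.5167 -0.0514  0.0701] in board [-0.0363 -0.1077] yaw err deg 0.04 tilt z [-2.3e-03  5.0e-04 -1.0e+00] F [-0.3  0.2  0.3] gap 0.05114149109209047 t 3.75
```

Height is right. I'll push on now in stages.

Emit:
move_arm(commands=[{"fingers": 0.2,"translation": [0,-5,0],"rotation": [0,0,0]},{"fingers": 0.2,"translation": [0,-5,0],"rotation": [0,0,0]},{"fingers": 0.2,"translation": [0,-5,0],"rotation": [0,0,0]},{"fingers": 0.2,"translation": [0,-5,0],"rotation": [0,0,0]},{"fingers": 0.2,"translation": [0,-5,0],"rotation": [0,0,0]},{"fingers": 0.2,"translation": [0,-5,0],"rotation": [0,0,0]}])

```text
t: 4.35
tool_pos: [0.5059, -0.0202, 0.0691]
orientation: [0.987, 0.159, -0.001, -0.0]
contact_force: [0.7, -1.5, -0.5]
finger_gap: 0.051
```

```bash
python3 m.py|tail -1
```

```text
TCP world [ 0.5059 -0.0202  0.0691] in board [-0.0367 -0.0746] yaw err deg 0.08 tilt z [-2.8e-03 -3.0e-04 -1.0e+00] F [ 0.7 -1.5 -0.5] gap 0.0509866124062868 t 4.35
```

Emit:
move_arm(commands=[{"fingers": 0.2,"translation": [0,-5,-0.5],"rotation": [0,0,0]},{"fingers": 0.2,"translation": [0,-5,-0.5],"rotation": [0,0,0]},{"fingers": 0.2,"translation": [0,-5,0],"rotation": [0,0,0]},{"fingers": 0.2,"translation": [0,-5,0],"rotation": [0,0,0]},{"fingers": 0.2,"translation": [0,-5,0],"rotation": [0,0,0]},{"fingers": 0.2,"translation": [0,-5,0],"rotation": [0,0,0]}])

```text
t: 4.95
tool_pos: [0.4957, 0.0105, 0.0703]
orientation: [0.987, 0.159, -0.001, 0.0]
contact_force: [0.8, -0.9, -0.5]
finger_gap: 0.0514
```

```bash
python3 m.py|tail -1
```

```text
TCP world [0.4957 0.0105 0.0703] in board [-0.0369 -0.0423] yaw err deg 0.1 tilt z [-0.0026 -0.0013 -1.    ] F [ 0.8 -0.9 -0.5] gap 0.051360622148990565 t 4.95
```

Emit:
move_arm(commands=[{"fingers": 0.2,"translation": [0,-5,0],"rotation": [0,0,0]},{"fingers": 0.2,"translation": [0,-5,0],"rotation": [0,0,0]},{"fingers": 0.2,"translation": [0,-5,0],"rotation": [0,0,0]},{"fingers": 0.2,"translation": [0,-5,0],"rotation": [0,0,0]},{"fingers": 0.2,"translation": [0,-5,0],"rotation": [0,0,0]},{"fingers": 0.2,"translation": [0,-5,0],"rotation": [0,0,0]},{"fingers": 0.2,"translation": [0,-5,0],"rotation": [0,0,0]}])

```text
t: 5.65
tool_pos: [0.4836, 0.0466, 0.0702]
orientation: [0.987, 0.159, -0.001, 0.001]
contact_force: [0.7, -1.4, -0.8]
finger_gap: 0.051
```

```bash
python3 m.py|tail -1;  python3 - <<'E'
from cell import ctrl
import cv2
a=ctrl.capture("scene"); cv2.imwrite("pics/s4.png",a); a=a[160:355,200:440]; cv2.imwrite("pics/c4.png",cv2.resize(a,None,fx=3,fy=3,interpolation=cv2.INTER_CUBIC))
E
```

```text
TCP world [0.4836 0.0466 0.0702] in board [-0.0371 -0.0042] yaw err deg 0.11 tilt z [-0.0028 -0.0015 -1.    ] F [ 0.7 -1.4 -0.8] gap 0.051045106020003256 t 5.65
```

View pics/c4.png

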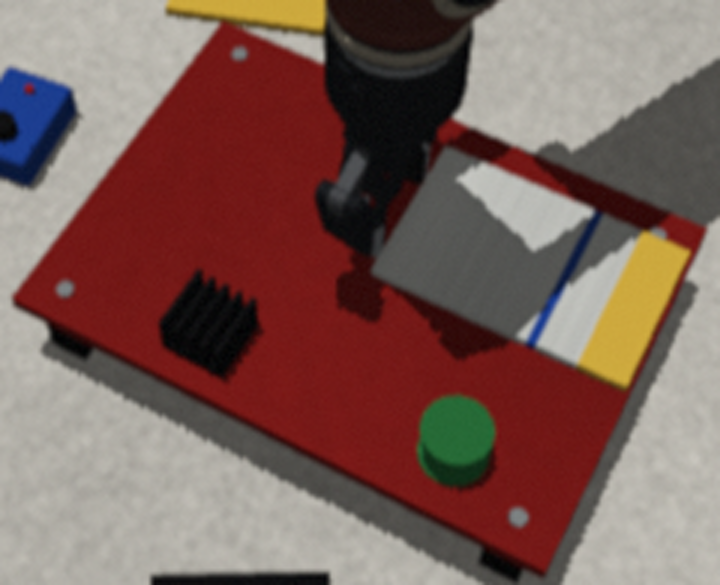

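The panel is now parallel to the board. Its band corners are at crop (692,252) and (628,388), and its tail corners are at (371,272) and (443,147). It is just short of the board's end. The heat sink and reel have not moved.

```bash
cat > f.py <<'E'
import sys,io,contextlib
with contextlib.redirect_stdout(io.StringIO()): from m import *
def rep(n,corn,s,o,bb):
    v,e=fit([(n,pl,up(corn,s,o))],p); d=(v[:2]-bb[:2])@R(bb[2])
    print(n,"panel in board",d.round(4),"yaw",round(v[2]-bb[2],4),"rms",round(e,2),"overhang mm",round((d[1]+.08-.17)*1000,1))
bs=fit(B[:1],b)[0]; bd=fit(B[1:],b)[0]
E
python3 - <<'E'
from f import *
for bb in(b,bs): rep("scene",[(692,252),(628,388),(371,272),(443,147)],3,(200,160),bb)
E
```

```text
scene panel in board [-0.0441  0.0873] yaw 0.0119 rms 0.3 overhang mm -2.7
scene panel in board [-0.0434  0.0863] yaw 0.0097 rms 0.3 overhang mm -3.7
```

Emit:
move_arm(commands=[{"fingers": 0.2,"translation": [0,-5,0],"rotation": [0,0,0]},{"fingers": 0.2,"translation": [0,-5,0],"rotation": [0,0,0]},{"fingers": 0.2,"translation": [0,-5,0],"rotation": [0,0,0]},{"fingers": 0.2,"translation": [0,-5,0],"rotation": [0,0,0]},{"fingers": 0.2,"translation": [0,-5,0],"rotation": [0,0,0]},{"fingers": 0.2,"translation": [0,-5,0],"rotation": [0,0,0]},{"fingers": 0.2,"translation": [0,-5,0],"rotation": [0,0,0]}])

```text
t: 6.4
tool_pos: [0.4714, 0.083, 0.0702]
orientation: [0.987, 0.159, -0.002, 0.0]
contact_force: [0.7, -0.8, -0.1]
finger_gap: 0.0514
```

```bash
python3 m.py|tail -1
```

```text
TCP world [0.4714 0.083  0.0702] in board [-0.0373  0.0342] yaw err deg 0.1 tilt z [-0.0031 -0.001  -1.    ] F [ 0.7 -0.8 -0.1] gap 0.05143928347451336 t 6.4
```

Emit:
move_arm(commands=[{"fingers": 0.2,"translation": [0,-4,0],"rotation": [0,0,0]},{"fingers": 0.2,"translation": [0,-2,0],"rotation": [0,0,0]},{"fingers": 0.2,"translation": [0,0,0],"rotation": [0,0,0]}])

```text
t: 6.7
tool_pos: [0.4691, 0.0899, 0.0702]
orientation: [0.987, 0.16, -0.002, 0.0]
contact_force: [1.3, -1.8, -0.3]
finger_gap: 0.051
```

```bash
python3 m.py|tail -1
```

```text
TCP world [0.4691 0.0899 0.0702] in board [-0.0373  0.0415] yaw err deg 0.16 tilt z [-0.0032 -0.001  -1.    ] F [ 1.3 -1.8 -0.3] gap 0.05102288179117059 t 6.7
```

Now I'll back away straight along the board, raise the tool, and look again with both cameras.

Emit:
move_arm(commands=[{"fingers": 0.2,"translation": [0,8,0],"rotation": [0,0,0]},{"fingers": 0.2,"translation": [0,15,0],"rotation": [0,0,0]},{"fingers": 0.2,"translation": [0,15,-5],"rotation": [0,0,0]},{"fingers": 0.2,"translation": [0,15,-20],"rotation": [0,0,0]},{"fingers": 0.2,"translation": [0,20,-40],"rotation": [0,0,0]},{"fingers": 0.2,"translation": [0,30,-40],"rotation": [0,0,0]},{"fingers": 0.2,"translation": [0,30,-40],"rotation": [0,0,0]},{"fingers": 0.2,"translation": [0,0,-20],"rotation": [0,0,0]},{"fingers": 0.2,"translation": [0,0,0],"rotation": [0,0,0]}])

```text
t: 7.6
tool_pos: [0.5117, -0.0442, 0.2382]
orientation: [0.987, 0.159, -0.005, -0.002]
contact_force: [0.0, 0.2, -0.2]
finger_gap: 0.0508
```

```bash
python3 m.py|tail -1; python3 - <<'E'
from cell import ctrl
import cv2
a=ctrl.capture("scene")[160:355,210:450]; cv2.imwrite("pics/c5.png",cv2.resize(a,None,fx=3,fy=3,interpolation=cv2.INTER_CUBIC))
a=ctrl.capture("side")[160:340,200:420]; cv2.imwrite("pics/c6.png",cv2.resize(a,None,fx=3,fy=3,interpolation=cv2.INTER_CUBIC))
E
```

```text
TCP world [ 0.5117 -0.0442  0.2382] in board [-0.0387 -0.0993] yaw err deg 0.06 tilt z [-0.0099  0.0023 -0.9999] F [ 0.   0.2 -0.2] gap 0.05083886924010708 t 7.6
```

View pics/c5.png

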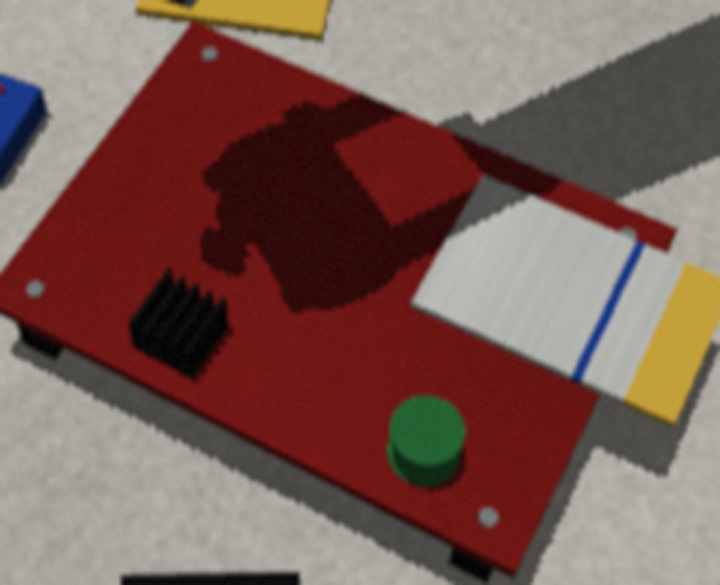

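View pics/c6.png

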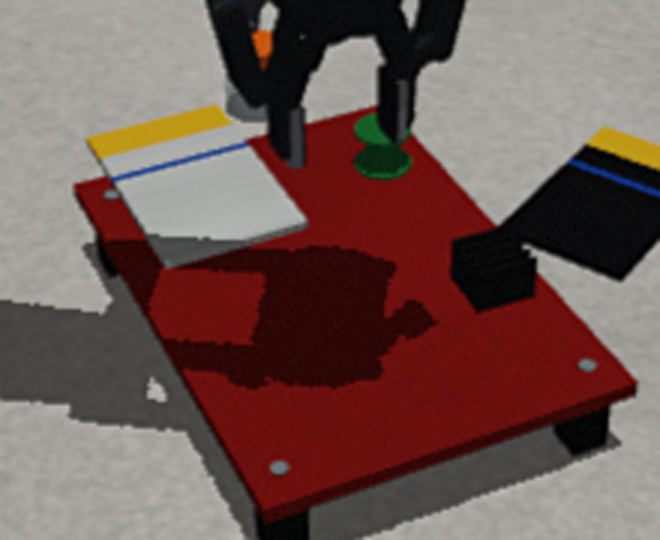

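Both views show the yellow band past the end and the blue line over the board, with the bystanders in place. I'll check it with numbers.

```bash
python3 - <<'E'
from f import *
pl2=[(.05,.08,.066),(.05,-.08,.066),(-.05,-.08,.066),(-.05,.05,.066),(.05,.05,.066),(-.05,.025,.066),(.05,.025,.066)]
px=up([(676,423),(411,304),(482,178),(687,264),(625,400),(645,245),(580,382)],3,(210,160))
for bb in(b,bs):
    v,e=fit([("scene",pl2,px)],p); d=(v[:2]-bb[:2])@R(bb[2]); print(d.round(4),round(v[2]-bb[2],4),round(e,2),"overhang",(d[1]-.09)*1e3)
for bb in(b,bd): rep("side",[(87,139),(216,105),(306,224),(166,267)],3,(200,160),bb)
E
```

```text
[-0.0442  0.1329] 0.0098 0.32 overhang 42.87683135791082
[-0.0435  0.1319] 0.0075 0.32 overhang 41.91516559571923
side panel in board [-0.0456  0.1278] yaw 0.0039 rms 0.42 overhang mm 37.8
side panel in board [-0.0463  0.1299] yaw 0.0077 rms 0.42 overhang mm 39.9
```

Both cameras put the overhang at about 38–43 mm (allowed 30–55), with yaw 0.01 rad or less. I'm handing in.

```bash
python3 -c "
from cell import ctrl
print(ctrl.hand_in())"
```

```text
the job is handed in; nothing more can be done
None
```

I pushed the small bare panel about 125 mm along the board with the half-open fingertips on its tail face, which also straightened it from 0.09 rad off the board's y to about 0.01 rad or less. I then backed the arm clear and handed in; the last clock reading before that was 7.6 s, and no verdict was reported.

- **Overhang:** the scene camera gave 42–43 mm and the side camera 38–40 mm. They disagree by 2–5 mm, but both are well inside the allowed 30–55 mm.
- **Side edges:** the panel's centre is about 45 mm to the -x side of the board's middle, so its edge is about 25 mm inside the board's long side.
- **Panel flat, bystanders in place:** I judged both by eye, without measuring. In the last pictures the panel lay flat, and the heat sink, reel, jar and control box looked undisturbed, although the jar was half hidden and the control box only partly in view.
- **Forces:** pushing read no more than about 2 N. The largest reading, about 14 N, came when I touched the fingertips to the board to find their height.

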